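# Lock the indexing turntable at its home position

### The arm

A 6-joint arm with a two-finger parallel gripper is mounted at the origin on a cart in front of the work surface, level with it; the furniture and walls round the work are solid. World frame = base frame: x ahead of the robot, y to its left, z up, the work surface at z = 0. Lengths are in m, angles in rad, forces in N, time in s.
With the tool pointing down it reaches from about 0.25 to 0.725 m from the base axis. Payload 4 kg.
Tool frame: the origin (TCP) lies midway between the tips of the shut fingers; the grasp point (between the pads) lies 19 mm behind it; z points along the fingers, y is the line along which they close (so a half turn about z gives the same grasp; the last joint's range is limited). The gripper opens to 85 mm and grips with 20 to 120 N. Pads are 22 mm wide; open, the fingers measure 114 mm over their backs; the gripper's body (76 mm by 85 mm) begins 54 mm behind the grasp point. The pads swing forward as they close: fully open they stand 13 mm farther back than shut.
Start: joints at [1.298, 0.241, 0.005, 1.335, 0, 1.571], TCP at [0.135, 0.482, 0.231] pointing down, gripper open.
Joint ranges: [-2.72, 2.72], [-1.05, 1.87], [-1.09, 1.28], [-1.99, 2.15], [-1.42, 1.44], [-3.14, 3.14]. Speed limits (rad/s): [2.79, 2.79, 3.14, 3.14, 3.14, 3.14].

### API

Orientations are given as a unit quaternion [x, y, z, w].
In Python, from workcell import bot gives the robot as it stands.
- The arm moves only by the tool move_arm, never from a script. Its argument "motion" is a list of rows, each an object of numbers: "x", "y", "z": the shift along the tool's x, y, z in cm; "yaw": the turn about the tool's z in degrees. A call has 1 to 20 rows; each row is the pose to reach, as a shift and turn from the pose commanded when the call began, along the tool's axes at that moment; what a row does not reach only later rows make up. A row lasts 1/8 s, in which the tool goes at most 62.5 mm and 10.7 degrees, less where a joint would pass 70% of its speed; a pose out of reach is approached as far as the arm can. A call with a gripper value outside its range is refused whole. "gripper" is the opening, from -1 (shut) to 1 (fully open), set as the call begins (left out, the last holds). The fingers move at their own pace and stop on an object; the grip force is fixed at half the most. Time passes only in rows, so rows that repeat a pose let the fingers close. It gives the time, the measured TCP pose, the force, the opening and the grip force at its end, in the units of the state.
- bot.get_obs(): the state, without advancing time (a new reading comes with each control period).
- bot.camera(name): name is "scene" or "top"; returns the picture (384x512x3 uint8, blue, green, red); there is no depth.
- bot.camera_model(name): a dict with "K" (3x3 intrinsics, pixels), "dist" ([k1, k2, p1, p2, k3] as OpenCV has them; the pictures are not rectified), "world_from_camera" (4x4, takes a point from camera to world coordinates). Camera axes: x right, y down, z forward; pixel columns grow to the right and rows downward; lengths in m; the calibration is good to about 2 mm. A picture is of the moment at which its call begins. camera_model takes no time and is no camera call.
- bot.job_done(): hands the job in; it is judged then, once.
Trained networks look in the newest picture that a camera, given by its name, has taken for a name from the list of things; names that differ only in an ending like _2 or _b are one class to them, and where a whole thing is asked for, a point or a joint stands for the part that bears it (a point fixed in the world has none). Each returns a list of dicts, best first, with "score" (0 to 1); they miss things now and then, are a little off and sometimes report something else, mostly with a low value. They report only what shows in the picture. A call takes as long as a camera call.
- bot.cut_out(camera, name): "mask" (384x512 bool, what is visible of it) and "centre" ([row, column] in pixels, amid what is visible of it).
The state is a dict: "clock": time; "joint_pos": joint angles; "joint_vel": joint speeds; "tau": joint torques, N m; "eef_pos": TCP position; "tool_rot": TCP orientation; "ft_force": force on the tool from outside, world axes, zero at the start; "ft_torque": the same for the moment, N m; "grip_width": finger opening in m; "grasp_force": force on a finger pad.
Only numpy, scipy, OpenCV 4.12 (cv2) and the standard library are available. Lean on these libraries where they do the work, as an engineer would, in place of code of your own. Each camera call takes 0.05 s, during which the arm holds its last target. There are 200 camera calls.

### The job

Lock the small indexing turntable that carries the watch movement at its home position: with your fingers push the upright brass handle round until the slot in the disc's rim faces the lock bar, then push the bar by its red knob fully home into the slot and come away. Push gently and never pinch the handle or the knob; do not touch or shift the movement, and leave the tools, loupe and tin around it where they are.

Things in the scene. Friction and masses are not known exactly. Their poses are not given: they have to be found in the camera images.
- turntable: fixed base of the indexing turntable: round blue plate, 156 mm diameter, with an arm on its -x side carrying the steel guide of the lock bar (34 mm long, 40 mm wide, top 41 mm above the bench, middle 89 mm from the axis, red index line). Origin on the turning axis at bench height, z up; its -x axis points out along the lock bar, to the robot's right give or take 0.6 rad. It cannot move
- disc (a joint): angle of the slotted aluminium disc (132 mm diameter, 12 mm thick, top 37 mm above the bench) in rad, counter-clockwise from above. 0 (or a whole turn, 6.28) = the slot faces the lock bar. It turns freely without end stops in both directions, has enough friction to stay where it is left (about 1.5 N at the handle), and starts at least 1 rad from home either way round
- slot (a point): middle of the mouth of the slot, on the disc's rim, 66 mm from the axis, at the height of the disc's top. The slot runs 24 mm straight inwards, 14 mm wide, flared to 20 mm at the mouth; a red dot on the disc marks its inner end. Its x axis points to the disc's centre
- turning_handle: upright round brass handle on the disc, 14 mm diameter (18 mm at its foot), 42 mm tall, 53 mm from the axis, a quarter turn from the slot: with the slot at home it stands on the base's +y side. Origin at its foot on the disc's top, 37 mm above the bench; its top is 79 mm above the bench. It goes round with the disc, and its sleeve revolves easily on its own pin
- lock_bar (a joint): how far the lock bar is pushed in, m: 0 = withdrawn, 0.026 = fully home against its stop. It starts between 0 and 0.003, slides with about 2.5 N of friction and stays where it is left. The disc's rim blocks it unless the slot faces it; the tapered nose draws the disc straight from up to about 5 mm off
- bar_nose (a point): tip of the lock bar's tapered nose (5 mm wide; the bar is 10 mm wide and 8 mm thick), 31 mm above the bench, 70 mm from the axis when withdrawn, 44 mm when home
- bar_knob: upright round red knob on the outer end of the lock bar, 14 mm diameter, 40 mm tall, origin at its foot 35 mm above the bench, top 75 mm above the bench; 132 mm from the axis when the bar is withdrawn, 106 mm when home. It revolves easily on its pin; pushed straight towards the axis to lock
- disc_centre (a point): centre of the disc's top, on the axis, 37 mm above the bench
- movement: watch movement in a steel casing ring with three lugs, 54 x 56 x 18 mm, lying loose on the rubber seat in the middle of the disc, its top 57 mm above the bench; it turns with the disc. Origin at its underside, near its middle. Not to be touched
- loupe: bystander: black eye loupe, 37 mm wide, 28 mm tall, beyond the turntable at the left; origin at its underside
- black_tin: bystander: round grey tin with black lid, 34 mm wide, 30 mm tall, beyond the turntable; origin at its underside
- rodico: bystander: stick of green cleaning putty, 18 x 50 x 10 mm, beyond the turntable; origin at its underside
- screwdriver_grey_1: bystander: small grey screwdriver, 101 mm long, 8 mm thick, on the black tool pad
- tweezers_nickel: bystander: tweezers, 119 mm long, 9 mm thick, on the black tool pad
- led_lamp: fixed lamp at the robot's right: a white bar 0.33 m above the bench, at y = -0.37 and further right, x = 0.45 to 0.57; its arm rises to y = -0.2, x = 0.5, 0.66 m up. The robot starts beside it: draw in towards the robot before swinging to the middle. A shelf hangs 0.63 m above the bench beyond x = 0.57: keep fingertips low (about 0.1 m) over the turntable, or the arm meets it. Origin at the bar

How it is judged:
By the outcome, as a careful person would: the job done as asked, in the order asked, and still so for the second after the job is handed in, with the robot touching nothing.
It also fails if it takes over 58 s, if anything falls off the work surface, if the arm or the gripper's body presses on something with over 40 N, if the wrist force passes 120 N, or if a joint passes its speed limit or range.

## Working session

There is one attempt and no reset: what is moved stays moved. The work goes in short steps, Python scripts to look and compute and a tool call to move; the robot and the scene stay as the last step left them, time stands still between calls to the robot, and variables do not carry over. Pictures are saved under pics/ and viewed, at most 10 in all, crops included, and the job is handed in when it is done.

Besides the shell and the picture viewer there is one more tool, called after "Call:" by a JSON object that holds its "api" and its "payload", one argument or row to a line. move_arm: Moves the arm, as the interface text tells. Its arguments: {"type":"object","properties":{"motion":{"type":"array"},"gripper":{"type":"number"}},"required":["motion"]}

```bash
mkdir -p pics
cat > h.py <<'E'
import numpy as np, cv2
from workcell import bot
def ray(cam,rc,z):
    m=bot.camera_model(cam); T=np.array(m["world_from_camera"])
    p=cv2.undistortPoints(np.array([[[rc[1],rc[0]]]],float),np.array(m["K"]),np.array(m["dist"]))[0,0]
    d=T[:3,:3]@np.array([p[0],p[1],1]); o=T[:3,3]
    return (o+d*(z-o[2])/d[2])[:2]
def proj(cam,P):
    m=bot.camera_model(cam); T=np.linalg.inv(np.array(m["world_from_camera"]))
    r=cv2.Rodrigues(T[:3,:3])[0]
    return cv2.projectPoints(np.array(P,float).reshape(-1,1,3),r,T[:3,3],np.array(m["K"]),np.array(m["dist"]))[0][:,0]
E
python3 - <<'E'
from h import *
for c in ["top","scene"]:
    im=bot.camera(c); cv2.imwrite(f"pics/{c}1.png",im)
    print(c,np.round(np.array(bot.camera_model(c)["world_from_camera"]),2).tolist())
    for n,z in [("turntable",.02),("disc",.037),("turning_handle",.058),("bar_knob",.055),("lock_bar",.035),("movement",.05)]:
        for r in bot.cut_out(c,n)[:2]:
            print(c,n,round(r["score"],2),np.round(r["centre"]),int(r["mask"].sum()),np.round(ray(c,r["centre"],z),3))
o=bot.get_obs();print(o["clock"],o["eef_pos"],o["tool_rot"],o["ft_force"])
E
```

```text
top [[-0.01, -1.0, 0.1, 0.44], [-1.0, 0.01, 0.04, -0.26], [-0.04, -0.1, -0.99, 1.43], [0.0, 0.0, 0.0, 1.0]]
top turntable 0.96 [221. 198.] 1515 [0.485 0.012]
top disc 0.97 [219. 188.] 845 [0.492 0.046]
top bar_knob 0.71 [221. 187.] 999 [0.483 0.044]
top movement 0.43 [222. 196.] 108 [0.478 0.013]
scene [[0.58, -0.51, 0.64, -0.43], [-0.82, -0.36, 0.45, -0.94], [-0.0, -0.78, -0.62, 1.19], [0.0, 0.0, 0.0, 1.0]]
scene turntable 0.89 [221. 194.] 879 [ 0.473 -0.003]
scene turning_handle 0.62 [202. 209.] 67 [ 0.566 -0.008]
scene movement 0.5 [215. 191.] 73 [0.472 0.007]
0.7 [0.13472808 0.48151493 0.23133503] [1.35984256e-01 9.90710998e-01 3.17207155e-05 1.40120108e-05] [ 0.01082322 -1.09697391 -0.25430734]
```

```bash
python3 -c "
import cv2
cv2.imwrite('pics/top1b.png',cv2.resize(cv2.imread('pics/top1.png'),(800,600)))"
```

```text
(no output)
```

View pics/top1b.png

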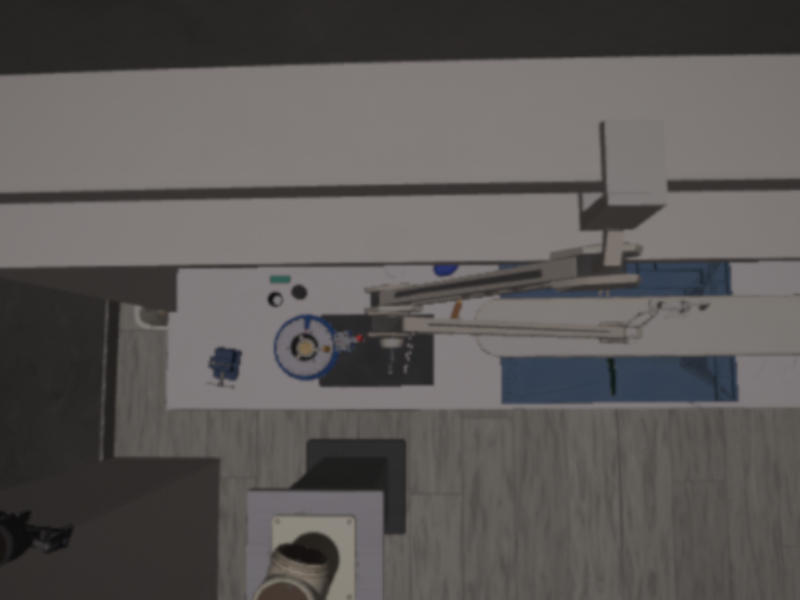

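View pics/scene1.png

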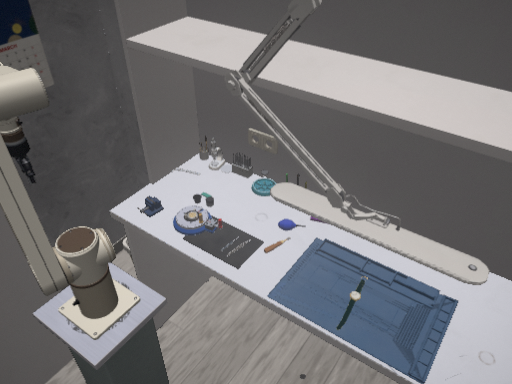

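The top view shows the turntable at about (306,347), the lock bar and red knob to its right at (360,338), the slot near (307,322) facing away from the robot, and the brass handle near (327,349). I'll zoom in to measure more precisely.

Run:
```python
from h import *
a=cv2.imread('pics/top1.png'); b=cv2.imread('pics/scene1.png')
A=cv2.resize(a[194:254,164:244],None,fx=8,fy=8,interpolation=cv2.INTER_CUBIC)  # 640x480
cv2.imwrite('pics/topz.png',A)
# ellipse fit of blue base ring
hsv=cv2.cvtColor(a,cv2.COLOR_BGR2HSV)
m=cv2.inRange(hsv,(100,110,50),(125,255,255)); m[:, :165]=0;m[:,225:]=0;m[:194]=0;m[254:]=0
cs,_=cv2.findContours(m,cv2.RETR_EXTERNAL,cv2.CHAIN_APPROX_NONE)
c=max(cs,key=cv2.contourArea); h=cv2.convexHull(c); print('ell',cv2.fitEllipse(h))
r=cv2.inRange(hsv,(0,110,80),(6,255,255))|cv2.inRange(hsv,(172,110,80),(180,255,255))
r[:194]=0;r[254:]=0;r[:,:164]=0;r[:,244:]=0
n,l,s,ce=cv2.connectedComponentsWithStats(r)
print(s[1:].tolist(),ce[1:])
B=cv2.resize(b[180:240,160:240],None,fx=8,fy=8,interpolation=cv2.INTER_CUBIC)
cv2.imwrite('pics/scz.png',B)
```

```text
ell ((201.150634765625, 231.6867218017578), (18.216999053955078, 30.88558006286621), 65.9654769897461)
[[228, 214, 4, 4, 12]] [[229.5 215.5]]
```

View pics/topz.png

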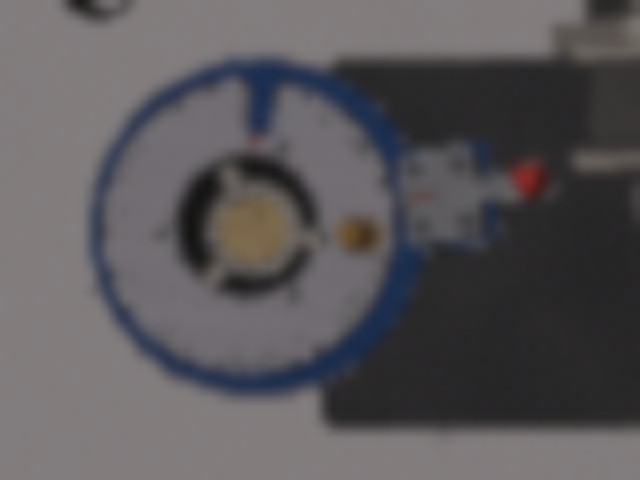

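View pics/scz.png

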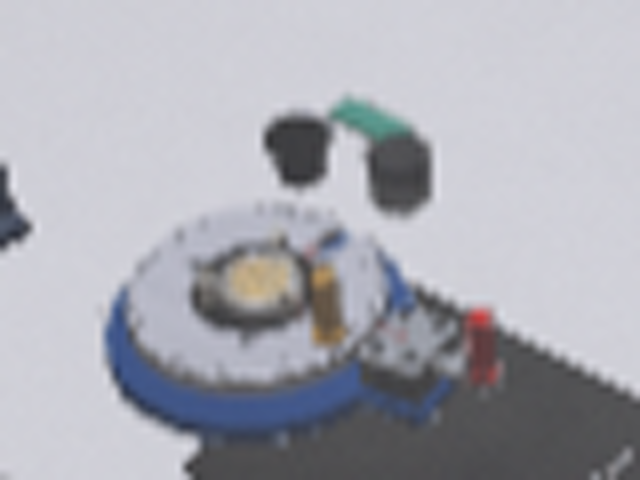

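The zooms show the slot pointing away from the robot (mouth at crop (262,80)), the handle at (358,235), the knob at (530,180) and the guide at (445,195). I'll fit the pose and check it as an overlay.

```bash
cat >> h.py <<'E'
from scipy.optimize import least_squares
def model(p,bar=0.0):
    cx,cy,th,d=p  # th: world angle of base +x ; d: disc angle
    R=lambda a,r,z:[cx+r*np.cos(a),cy+r*np.sin(a),z]
    return dict(handle=R(th+d+np.pi/2,.053,.075),slot=R(th+d+np.pi,.066,.037),dot=R(th+d+np.pi,.040,.037),
      knob=R(th+np.pi,.132-bar,.068),knobtop=R(th+np.pi,.132-bar,.075),guide=R(th+np.pi,.089,.041),c=[cx,cy,.037])
E
python3 - <<'E'
from h import *
px=lambda X,Y,o:(o[1]+(Y+.5)/8-.5,o[0]+(X+.5)/8-.5)
ot=(164,194); os_=(160,180)
for n,X,Y,z in [("dl",103,228,.037),("dr",397,225,.037),("dt",255,75,.037),("db",250,372,.037),("bl",92,228,.018),("bb",252,393,.018),("bt",258,58,.018),("slot",262,78,.037),("dot",258,138,.037),("handle",357,233,.074),("knob",529,180,.068),("guide",444,194,.041)]:
    print(n,np.round(ray("top",px(X,Y,ot),z),4))
obs=[("top","slot",262,78),("top","dot",258,138),("top","handle",357,232),("top","knob",529,180),("top","guide",444,194),
 ("scene","knobtop",480,316)]
def f(p):
    m=model(p); r=[]
    for c,n,X,Y in obs:
        v,u=px(X,Y,ot if c=="top" else os_); r+=list(proj(c,m[n])[0]-[u,v])
    c1=np.array(model(p)["c"])
    for X,Y,a in[(103,228,0),(397,225,0),(255,75,1),(250,372,1)]: # disc edges
        w=ray("top",px(X,Y,ot),.037); r.append((np.hypot(*(w-c1[:2]))-.066)*400)
    return r
s=least_squares(f,[.47,.02,np.pi/2,1.5]);p=s.x
print(p,np.round(s.fun,2))
for k,v in model(p).items(): print(k,np.round(v,4))
for c,o in(("top",ot),("scene",os_)):
    A=cv2.imread("pics/topz.png" if c=="top" else "pics/scz.png")
    P=list(model(p).values())
    t=np.linspace(0,6.28,60)
    P+=[[p[0]+.066*np.cos(a),p[1]+.066*np.sin(a),.037] for a in t]
    for u,v in proj(c,P): cv2.circle(A,(int((u-o[0]+.5)*8),int((v-o[1]+.5)*8)),2,(0,255,0),-1)
    cv2.imwrite(f"pics/ov_{c}.png",A)
cv2.imwrite("pics/ov.png",cv2.resize(np.vstack([cv2.imread("pics/ov_top.png"),cv2.imread("pics/ov_scene.png")]),(400,600)) if 0 else cv2.resize(np.hstack([cv2.imread("pics/ov_top.png"),cv2.imread("pics/ov_scene.png")]),(800,300)))
E
```

```text
dl [0.4804 0.0871]
dr [ 0.481  -0.0467]
dt [0.5492 0.0184]
db [0.4155 0.0194]
bl [0.481 0.097]
bb [0.4057 0.0223]
bt [0.5585 0.021 ]
slot [0.5478 0.0152]
dot [0.5206 0.0168]
handle [ 0.4765 -0.0348]
knob [ 0.4995 -0.1098]
guide [ 0.4946 -0.0684]
[0.48193072 0.01947535 1.70643854 1.36061682] [ 0.18  0.01  0.08 -0.33 -0.46 -0.3   0.44 -0.1   0.07  0.18 -1.07 -1.1
  0.66  0.06  0.51  0.17]
handle [ 0.478  -0.0334  0.075 ]
slot [0.5477 0.0146 0.037 ]
dot [0.5218 0.0165 0.037 ]
knob [ 0.4998 -0.1113  0.068 ]
knobtop [ 0.4998 -0.1113  0.075 ]
guide [ 0.494  -0.0687  0.041 ]
c [0.4819 0.0195 0.037 ]
```

View pics/ov.png

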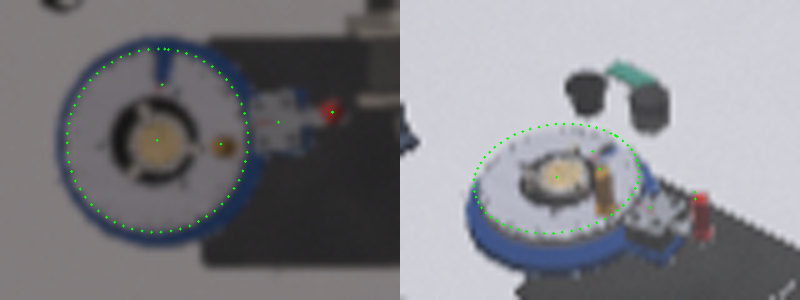

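The overlay matches both views. Axis at (0.482, 0.0195); the disc must turn about −1.36 rad (clockwise). I'll shut the gripper and approach low.

```bash
cat >> h.py <<'E'
def rows(wps,pose=None):
    """wps: (x,y,z,a_deg,nrows) ; a = world angle of tool x; print rows in tool axes from current pose"""
    from scipy.spatial.transform import Rotation as Ro
    o=bot.get_obs(); R=Ro.from_quat(o["tool_rot"]).as_matrix(); p0=np.array(o["eef_pos"]); a0=np.degrees(np.arctan2(R[1,0],R[0,0]))
    if pose is not None: p0=np.array(pose[:3]);a0=pose[3]
    x=np.array([np.cos(np.radians(a0)),np.sin(np.radians(a0)),0]);y=np.array([x[1],-x[0],0])
    print("from",np.round(p0,4),round(a0,2),"q",np.round(o["joint_pos"],2))
    prev=np.array([*p0,a0]); out=[]
    for *w,n in wps:
        w=np.array(w)
        for i in range(1,n+1):
            q=prev+(w-prev)*i/n; d=q[:3]-p0
            r=[round(100*d@x,1),round(100*d@y,1),round(-100*d[2],1),round((a0-q[3]+180)%360-180)]
            out.append(r); print('{"x":%g,"y":%g,"z":%g,"yaw":%g}'%tuple(r))
        prev=w
E
python3 -c "
from h import *
rows([(.27,.20,.17,170,9),(.33,.0,.11,175.7,6),(.508,-.036,.105,175.7,5)])"
```

```text
from [0.1347 0.4815 0.2313] 164.37 q [ 1.3   0.24  0.01  1.34 -0.    1.57]
{"x":-2.3,"y":-2.6,"z":0.7,"yaw":-1}
{"x":-4.6,"y":-5.2,"z":1.4,"yaw":-1}
{"x":-6.9,"y":-7.8,"z":2,"yaw":-2}
{"x":-9.2,"y":-10.4,"z":2.7,"yaw":-3}
{"x":-11.5,"y":-13,"z":3.4,"yaw":-3}
{"x":-13.7,"y":-15.6,"z":4.1,"yaw":-4}
{"x":-16,"y":-18.3,"z":4.8,"yaw":-4}
{"x":-18.3,"y":-20.9,"z":5.5,"yaw":-5}
{"x":-20.6,"y":-23.5,"z":6.1,"yaw":-6}
{"x":-22.5,"y":-26.4,"z":7.1,"yaw":-7}
{"x":-24.3,"y":-29.3,"z":8.1,"yaw":-8}
{"x":-26.2,"y":-32.3,"z":9.1,"yaw":-8}
{"x":-28.1,"y":-35.2,"z":10.1,"yaw":-9}
{"x":-29.9,"y":-38.2,"z":11.1,"yaw":-10}
{"x":-31.8,"y":-41.1,"z":12.1,"yaw":-11}
{"x":-35.4,"y":-40.8,"z":12.2,"yaw":-11}
{"x":-39,"y":-40.6,"z":12.3,"yaw":-11}
{"x":-42.6,"y":-40.3,"z":12.4,"yaw":-11}
{"x":-46.3,"y":-40,"z":12.5,"yaw":-11}
{"x":-49.9,"y":-39.8,"z":12.6,"yaw":-11}
```

Call:
{"api": "move_arm", "payload": {
  "motion": [
    {"x": -2.3,"y": -2.6,"z": 0.7,"yaw": -1},
    {"x": -4.6,"y": -5.2,"z": 1.4,"yaw": -1},
    {"x": -6.9,"y": -7.8,"z": 2,"yaw": -2},
    {"x": -9.2,"y": -10.4,"z": 2.7,"yaw": -3},
    {"x": -11.5,"y": -13,"z": 3.4,"yaw": -3},
    {"x": -13.7,"y": -15.6,"z": 4.1,"yaw": -4},
    {"x": -16,"y": -18.3,"z": 4.8,"yaw": -4},
    {"x": -18.3,"y": -20.9,"z": 5.5,"yaw": -5},
    {"x": -20.6,"y": -23.5,"z": 6.1,"yaw": -6},
    {"x": -22.5,"y": -26.4,"z": 7.1,"yaw": -7},
    {"x": -24.3,"y": -29.3,"z": 8.1,"yaw": -8},
    {"x": -26.2,"y": -32.3,"z": 9.1,"yaw": -8},
    {"x": -28.1,"y": -35.2,"z": 10.1,"yaw": -9},
    {"x": -29.9,"y": -38.2,"z": 11.1,"yaw": -10},
    {"x": -31.8,"y": -41.1,"z": 12.1,"yaw": -11},
    {"x": -31.8,"y": -41.1,"z": 12.1,"yaw": -11},
    {"x": -31.8,"y": -41.1,"z": 12.1,"yaw": -11}
  ],
  "gripper": -1
}}

```text
clock: 2.82
eef_pos: [0.3301, 0.0003, 0.1104]
tool_rot: [0.041, 0.999, 0.0, -0.0]
ft_force: [0.1, -0.1, 0.2]
grip_width: -0.0
grasp_force: 0.0
```

```bash
python3 -c "
from h import *
rows([(.508,-.036,.105,175.7,6),(.508,-.036,.062,175.7,4)])"
```

```text
from [3.301e-01 3.000e-04 1.104e-01] 175.34 q [ 0.    0.01 -0.6   0.96  0.    0.08]
{"x":-3,"y":-0.4,"z":0.1,"yaw":0}
{"x":-6,"y":-0.7,"z":0.2,"yaw":0}
{"x":-9,"y":-1.1,"z":0.3,"yaw":0}
{"x":-12,"y":-1.4,"z":0.4,"yaw":0}
{"x":-15,"y":-1.8,"z":0.5,"yaw":0}
{"x":-18,"y":-2.2,"z":0.5,"yaw":0}
{"x":-18,"y":-2.2,"z":1.6,"yaw":0}
{"x":-18,"y":-2.2,"z":2.7,"yaw":0}
{"x":-18,"y":-2.2,"z":3.8,"yaw":0}
{"x":-18,"y":-2.2,"z":4.8,"yaw":0}
```

Call:
{"api": "move_arm", "payload": {
  "motion": [
    {"x": -3,"y": -0.4,"z": 0.1},
    {"x": -6,"y": -0.7,"z": 0.2},
    {"x": -9,"y": -1.1,"z": 0.3},
    {"x": -12,"y": -1.4,"z": 0.4},
    {"x": -15,"y": -1.8,"z": 0.5},
    {"x": -18,"y": -2.2,"z": 0.5},
    {"x": -18,"y": -2.2,"z": 0.5},
    {"x": -18,"y": -2.2,"z": 1.6},
    {"x": -18,"y": -2.2,"z": 2.7},
    {"x": -18,"y": -2.2,"z": 3.8},
    {"x": -18,"y": -2.2,"z": 4.8},
    {"x": -18,"y": -2.2,"z": 4.8}
  ]
}}

```text
invalid input at $.motion[0]: expected keys x, y, z, yaw
```

Run:
```python
from h import *
b=bot.camera("scene"); t=bot.camera("top")
cv2.imwrite('pics/s2.png',np.hstack([cv2.resize(b[170:240,150:230],(400,350),interpolation=2),cv2.resize(t[184:254,164:244],(400,350),interpolation=2)]))
C=np.array([.4819,.0195]);g=.018
W=[]
def wp(phi,n,gap=.018):
    u=np.array([np.cos(np.radians(phi)),np.sin(np.radians(phi))]);tt=np.array([u[1],-u[0]])
    return (*(C+.053*u-gap*tt),.062,phi-90,n)
L=[wp(265.7,3)]+[wp(f,1) for f in np.arange(260.7,191,-5)]
print(bot.get_obs()["ft_force"])
rows(L,(.508,-.036,.062,175.3))
```

```text
[-0.34556736  0.50247847  0.6024926 ]
from [ 0.508 -0.036  0.062] 175.3 q [ 0.    0.01 -0.6   0.96  0.    0.08]
{"x":0.4,"y":0,"z":-0,"yaw":0}
{"x":0.8,"y":0,"z":-0,"yaw":0}
{"x":1.2,"y":0,"z":-0,"yaw":0}
{"x":1.7,"y":-0.1,"z":-0,"yaw":5}
{"x":2.2,"y":-0.2,"z":-0,"yaw":10}
{"x":2.7,"y":-0.3,"z":-0,"yaw":15}
{"x":3.1,"y":-0.3,"z":-0,"yaw":20}
{"x":3.6,"y":-0.3,"z":-0,"yaw":25}
{"x":4.1,"y":-0.2,"z":-0,"yaw":30}
{"x":4.6,"y":-0.1,"z":-0,"yaw":35}
{"x":5,"y":0.1,"z":-0,"yaw":40}
{"x":5.5,"y":0.3,"z":-0,"yaw":45}
{"x":5.9,"y":0.5,"z":-0,"yaw":50}
{"x":6.3,"y":0.8,"z":-0,"yaw":55}
{"x":6.7,"y":1.1,"z":-0,"yaw":60}
{"x":7.1,"y":1.4,"z":-0,"yaw":65}
{"x":7.4,"y":1.8,"z":-0,"yaw":70}
```

View pics/s2.png

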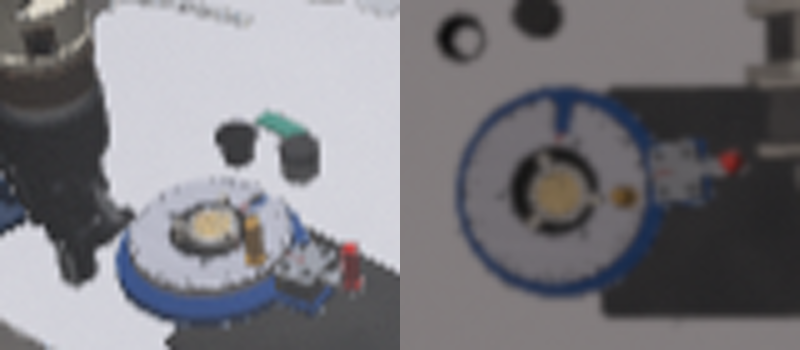

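The call was refused because a row needs all its keys. The picture shows the gripper shut at left, with the scene unchanged. I'll resend it complete.

Call:
{"api": "move_arm", "payload": {
  "motion": [
    {"x": -3,"y": -0.4,"z": 0.1,"yaw": 0},
    {"x": -6,"y": -0.7,"z": 0.2,"yaw": 0},
    {"x": -9,"y": -1.1,"z": 0.3,"yaw": 0},
    {"x": -12,"y": -1.4,"z": 0.4,"yaw": 0},
    {"x": -15,"y": -1.8,"z": 0.5,"yaw": 0},
    {"x": -18,"y": -2.2,"z": 0.5,"yaw": 0},
    {"x": -18,"y": -2.2,"z": 0.5,"yaw": 0},
    {"x": -18,"y": -2.2,"z": 1.6,"yaw": 0},
    {"x": -18,"y": -2.2,"z": 2.7,"yaw": 0},
    {"x": -18,"y": -2.2,"z": 3.8,"yaw": 0},
    {"x": -18,"y": -2.2,"z": 4.8,"yaw": 0},
    {"x": -18,"y": -2.2,"z": 4.8,"yaw": 0}
  ]
}}

```text
clock: 4.42
eef_pos: [0.5068, -0.0364, 0.0612]
tool_rot: [0.04, 0.999, 0.0, -0.001]
ft_force: [0.6, 0.4, -0.1]
grip_width: 0.0
grasp_force: 0.0
```

Run:
```python
from h import *
b=bot.camera("scene")
cv2.imwrite('pics/s3.png',cv2.resize(b[160:240,140:240],(750,600),interpolation=2))
o=bot.get_obs();print(o["eef_pos"],o["ft_force"],o["joint_pos"])
```

```text
[ 0.50736953 -0.03644979  0.06182102] [ 0.11820201  0.87471051 -0.2357028 ] [-7.17304556e-02  3.98405475e-01 -2.45738620e-01  9.27815819e-01
  2.17197845e-05  9.23429073e-03]
```

View pics/s3.png

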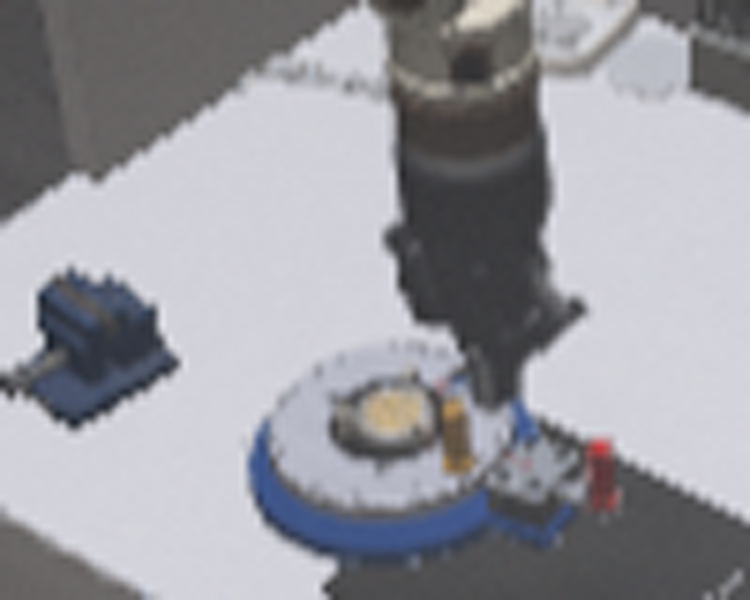

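The fingertips, at (490,385), stand just behind the handle at (455,435) and clear of the movement. Next is the push along the arc, stopping about 12° short to check.

Call:
{"api": "move_arm", "payload": {
  "motion": [
    {"x": 0.4,"y": 0,"z": 0,"yaw": 0},
    {"x": 0.8,"y": 0,"z": 0,"yaw": 0},
    {"x": 1.2,"y": 0,"z": 0,"yaw": 0},
    {"x": 1.7,"y": -0.1,"z": 0,"yaw": 5},
    {"x": 2.2,"y": -0.2,"z": 0,"yaw": 10},
    {"x": 2.7,"y": -0.3,"z": 0,"yaw": 15},
    {"x": 3.1,"y": -0.3,"z": 0,"yaw": 20},
    {"x": 3.6,"y": -0.3,"z": 0,"yaw": 25},
    {"x": 4.1,"y": -0.2,"z": 0,"yaw": 30},
    {"x": 4.6,"y": -0.1,"z": 0,"yaw": 35},
    {"x": 5.0,"y": 0.1,"z": 0,"yaw": 40},
    {"x": 5.5,"y": 0.3,"z": 0,"yaw": 45},
    {"x": 5.9,"y": 0.5,"z": 0,"yaw": 50},
    {"x": 6.3,"y": 0.8,"z": 0,"yaw": 55},
    {"x": 6.7,"y": 1.1,"z": 0,"yaw": 60},
    {"x": 6.7,"y": 1.1,"z": 0,"yaw": 60}
  ]
}}

```text
clock: 6.48
eef_pos: [0.4419, -0.02, 0.0626]
tool_rot: [0.534, 0.845, 0.0, 0.0]
ft_force: [0.9, 0.1, 0.5]
grip_width: 0.0002
grasp_force: 0.1
```

Run:
```python
from h import *
b=bot.camera("scene"); t=bot.camera("top")
cv2.imwrite('pics/s4.png',np.hstack([cv2.resize(b[170:240,150:230],(400,350),interpolation=2),cv2.resize(t[184:254,164:244],(400,350),interpolation=2)]))
o=bot.get_obs();print(o["clock"],o["eef_pos"],o["ft_force"],o["joint_pos"])
rows([(.5,.0,.062,115,1)])
```

```text
6.575 [ 0.44193774 -0.02001876  0.06249694] [ 0.31935368  0.41121575 -0.34903204] [-4.53817128e-02  2.84365184e-01 -4.18146483e-01  8.68031789e-01
  1.67563244e-04  1.08124236e+00]
from [ 0.4419 -0.02    0.0625] 115.45 q [-0.05  0.28 -0.42  0.87  0.    1.08]
{"x":-0.7,"y":6.1,"z":0,"yaw":0}
```

View pics/s4.png

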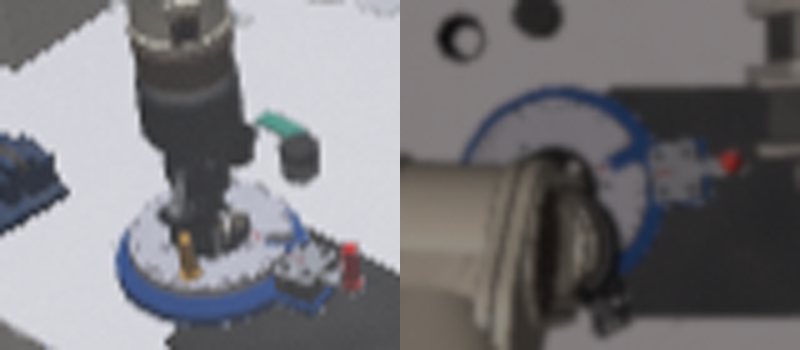

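The disc has turned: in the top view the slot is now at about (625,155), approaching the guide at (675,165). I'll measure the remaining angle from it.

```bash
cat >> h.py <<'E'
def slotang():
    t=bot.camera("top").astype(float)
    C=np.array([.4819,.0195]); A=np.radians(np.arange(-130,20,.5)); best=[]
    # blueness along arcs inside the slot zone
    def blue(r,a):
        uv=proj("top",[[C[0]+r*np.cos(x),C[1]+r*np.sin(x),.037] for x in a]).astype(np.float32)
        s=cv2.remap(t.astype(np.float32),uv[:,0].reshape(1,-1),uv[:,1].reshape(1,-1),cv2.INTER_LINEAR)[0]
        return s[:,0]-s[:,2]
    w=sum(blue(r,A) for r in (.050,.054,.058))/3
    w=np.clip(w-25,0,None); return w,np.degrees(A)
E
python3 - <<'E'
from h import *
w,A=slotang()
k=w>0
print("slot angle",(w*A).sum()/max(w.sum(),1e-9), A[k][[0,-1]] if k.any() else None, w.max(), "home",np.degrees(1.7064)-180)
E
```

```text
slot angle -64.8177592831599 [-70.5 -59.5] 23.249348 home -82.23048183887633
```

Run:
```python
from h import *
C=np.array([.4819,.0195])
def wp(phi,n,gap=.018):
    u=np.array([np.cos(np.radians(phi)),np.sin(np.radians(phi))]);tt=np.array([u[1],-u[0]])
    return (*(C+.053*u-gap*tt),.062,phi-90,n)
rows([wp(205.7,1)]+[wp(f,1) for f in (202,198,195,192,190,188.2)]+[wp(188.2,4,.04)])
```

```text
from [ 0.442  -0.02    0.0624] 115.43 q [-0.05  0.28 -0.42  0.87  0.    1.08]
{"x":0,"y":0,"z":0,"yaw":0}
{"x":0.4,"y":-0.1,"z":0,"yaw":3}
{"x":0.8,"y":-0.2,"z":0,"yaw":7}
{"x":1,"y":-0.2,"z":0,"yaw":10}
{"x":1.3,"y":-0.3,"z":0,"yaw":13}
{"x":1.5,"y":-0.3,"z":0,"yaw":15}
{"x":1.7,"y":-0.3,"z":0,"yaw":17}
{"x":1.2,"y":-0.5,"z":0,"yaw":17}
{"x":0.7,"y":-0.6,"z":0,"yaw":17}
{"x":0.1,"y":-0.8,"z":0,"yaw":17}
{"x":-0.4,"y":-0.9,"z":0,"yaw":17}
```

Call:
{"api": "move_arm", "payload": {
  "motion": [
    {"x": 0.4,"y": -0.1,"z": 0,"yaw": 3},
    {"x": 0.8,"y": -0.2,"z": 0,"yaw": 7},
    {"x": 1.0,"y": -0.2,"z": 0,"yaw": 10},
    {"x": 1.3,"y": -0.3,"z": 0,"yaw": 13},
    {"x": 1.5,"y": -0.3,"z": 0,"yaw": 15},
    {"x": 1.7,"y": -0.3,"z": 0,"yaw": 17},
    {"x": 1.7,"y": -0.3,"z": 0,"yaw": 17},
    {"x": 1.2,"y": -0.5,"z": 0,"yaw": 17},
    {"x": 0.7,"y": -0.6,"z": 0,"yaw": 17},
    {"x": 0.1,"y": -0.8,"z": 0,"yaw": 17},
    {"x": -0.4,"y": -0.9,"z": 0,"yaw": 17},
    {"x": -0.4,"y": -0.9,"z": -2.2,"yaw": 17},
    {"x": -0.4,"y": -0.9,"z": -4.3,"yaw": 17},
    {"x": -0.4,"y": -0.9,"z": -4.3,"yaw": 17}
  ]
}}

```text
clock: 8.38
eef_pos: [0.4371, -0.0279, 0.1066]
tool_rot: [0.654, 0.757, 0.001, 0.001]
ft_force: [0.7, 0.1, 0.2]
grip_width: 0.0004
grasp_force: 0.0
```

Run:
```python
from h import *
w,A=slotang()
print("slot angle",(w*A).sum()/max(w.sum(),1e-9), A[w>0], w.max())
rows([(.43,-.142,.105,97.8,4),(.505,-.144,.105,97.8,3),(.505,-.144,.060,97.8,4)])
```

```text
slot angle -82.16711452207264 [-87.5 -87.  -86.5 -86.  -85.5 -85.  -84.5 -84.  -83.5 -83.  -82.5 -82.
 -81.5 -81.  -80.5 -80.  -79.5 -79.  -78.5 -78.  -77.5 -77. ] 23.014324
from [ 0.4361 -0.0278  0.1056] 98.36 q [-0.06  0.22 -0.37  0.98  0.    1.36]
{"x":-2.8,"y":-0.6,"z":0,"yaw":0}
{"x":-5.6,"y":-1.1,"z":0,"yaw":0}
{"x":-8.4,"y":-1.7,"z":0,"yaw":0}
{"x":-11.2,"y":-2.3,"z":0.1,"yaw":1}
{"x":-11.6,"y":0.2,"z":0.1,"yaw":1}
{"x":-12.1,"y":2.7,"z":0.1,"yaw":1}
{"x":-12.5,"y":5.1,"z":0.1,"yaw":1}
{"x":-12.5,"y":5.1,"z":1.2,"yaw":1}
{"x":-12.5,"y":5.1,"z":2.3,"yaw":1}
{"x":-12.5,"y":5.1,"z":3.4,"yaw":1}
{"x":-12.5,"y":5.1,"z":4.6,"yaw":1}
```

The slot is at −82.2°, which is home. Moving behind the knob.

Call:
{"api": "move_arm", "payload": {
  "motion": [
    {"x": -2.8,"y": -0.6,"z": 0,"yaw": 0},
    {"x": -5.6,"y": -1.1,"z": 0,"yaw": 0},
    {"x": -8.4,"y": -1.7,"z": 0,"yaw": 0},
    {"x": -11.2,"y": -2.3,"z": 0.1,"yaw": 1},
    {"x": -11.6,"y": 0.2,"z": 0.1,"yaw": 1},
    {"x": -12.1,"y": 2.7,"z": 0.1,"yaw": 1},
    {"x": -12.5,"y": 5.1,"z": 0.1,"yaw": 1},
    {"x": -12.5,"y": 5.1,"z": 1.2,"yaw": 1},
    {"x": -12.5,"y": 5.1,"z": 2.3,"yaw": 1},
    {"x": -12.5,"y": 5.1,"z": 3.4,"yaw": 1},
    {"x": -12.5,"y": 5.1,"z": 4.6,"yaw": 1},
    {"x": -12.5,"y": 5.1,"z": 4.6,"yaw": 1}
  ]
}}

```text
clock: 9.93
eef_pos: [0.5028, -0.1435, 0.058]
tool_rot: [0.66, 0.751, -0.001, -0.001]
ft_force: [0.1, -0.5, 0.3]
grip_width: -0.0
grasp_force: 0.0
```

Run:
```python
from h import *
w,A=slotang()
print("slot angle",(w*A).sum()/max(w.sum(),1e-9), w.max())
b=bot.camera("scene"); t=bot.camera("top")
cv2.imwrite('pics/s5.png',np.hstack([cv2.resize(b[180:250,160:240],(400,350),interpolation=2),cv2.resize(t[184:254,164:244],(400,350),interpolation=2)]))
C=np.array([.4819,.0195]);d=np.array([.1353,-.9908])
f=lambda r,n:(*(C+r*d),.060,97.8,n)
rows([f(.152,1),f(.124,8)])
print(bot.get_obs()["ft_force"])
```

```text
slot angle 0.0 0.0
from [ 0.5044 -0.1439  0.0597] 97.37 q [-0.28  0.43 -0.21  0.94  0.    1.16]
{"x":1.3,"y":-0,"z":-0,"yaw":0}
{"x":1.6,"y":-0,"z":-0,"yaw":0}
{"x":2,"y":-0,"z":-0,"yaw":0}
{"x":2.3,"y":-0,"z":-0,"yaw":0}
{"x":2.7,"y":-0,"z":-0,"yaw":0}
{"x":3,"y":-0,"z":-0,"yaw":0}
{"x":3.4,"y":-0,"z":-0,"yaw":0}
{"x":3.7,"y":-0.1,"z":-0,"yaw":0}
{"x":4.1,"y":-0.1,"z":-0,"yaw":0}
[-0.44391522  0.64521357  0.464949  ]
```

View pics/s5.png

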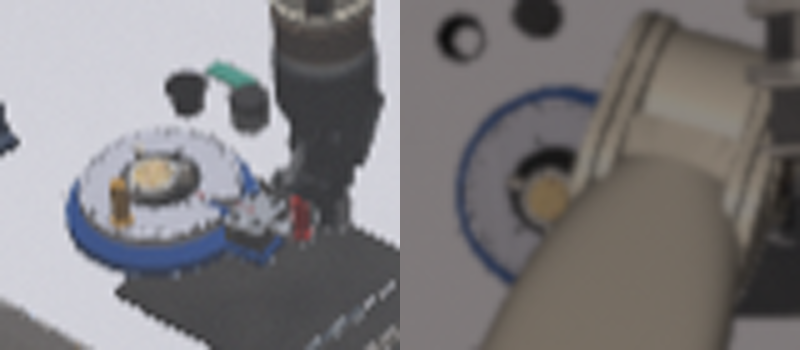

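The fingers, at (330,210), are behind the red knob at (300,215), and the slot is aligned with the bar. I'll push in slowly.

Call:
{"api": "move_arm", "payload": {
  "motion": [
    {"x": 0.7,"y": 0,"z": 0,"yaw": 0},
    {"x": 1.3,"y": 0,"z": 0,"yaw": 0},
    {"x": 1.6,"y": 0,"z": 0,"yaw": 0},
    {"x": 2.0,"y": 0,"z": 0,"yaw": 0},
    {"x": 2.3,"y": 0,"z": 0,"yaw": 0},
    {"x": 2.7,"y": 0,"z": 0,"yaw": 0},
    {"x": 3.0,"y": 0,"z": 0,"yaw": 0},
    {"x": 3.3,"y": 0,"z": 0,"yaw": 0},
    {"x": 3.5,"y": 0,"z": 0,"yaw": 0},
    {"x": 3.5,"y": 0,"z": 0,"yaw": 0}
  ]
}}

```text
clock: 11.32
eef_pos: [0.4997, -0.1087, 0.0593]
tool_rot: [0.66, 0.751, 0.0, -0.0]
ft_force: [0.3, -1.6, 1.9]
grip_width: -0.0001
grasp_force: 0.9
```

Call:
{"api": "move_arm", "payload": {
  "motion": [
    {"x": 0.1,"y": 0,"z": 0,"yaw": 0},
    {"x": 0.2,"y": 0,"z": 0,"yaw": 0},
    {"x": 0.3,"y": 0,"z": 0,"yaw": 0},
    {"x": 0.4,"y": 0,"z": 0,"yaw": 0},
    {"x": 0.5,"y": 0,"z": 0,"yaw": 0},
    {"x": 0.5,"y": 0,"z": 0,"yaw": 0}
  ]
}}

```text
clock: 12.08
eef_pos: [0.499, -0.1039, 0.0593]
tool_rot: [0.66, 0.751, 0.0, -0.0]
ft_force: [-0.3, -2.0, 1.5]
grip_width: 0.0001
grasp_force: 1.1
```

Call:
{"api": "move_arm", "payload": {
  "motion": [
    {"x": 0.1,"y": 0,"z": 0,"yaw": 0},
    {"x": 0.2,"y": 0,"z": 0,"yaw": 0},
    {"x": 0.2,"y": 0,"z": 0,"yaw": 0},
    {"x": 0.2,"y": 0,"z": 0,"yaw": 0}
  ]
}}

```text
clock: 12.58
eef_pos: [0.499, -0.1034, 0.0594]
tool_rot: [0.661, 0.751, -0.001, 0.001]
ft_force: [0.7, -6.9, 1.9]
grip_width: 0.0
grasp_force: 3.1
```

Call:
{"api": "move_arm", "payload": {
  "motion": [
    {"x": 0.1,"y": 0,"z": 0,"yaw": 0},
    {"x": 0.1,"y": 0,"z": 0,"yaw": 0},
    {"x": 0.1,"y": 0,"z": 0,"yaw": 0}
  ]
}}

```text
clock: 12.95
eef_pos: [0.499, -0.1032, 0.0595]
tool_rot: [0.661, 0.751, -0.002, 0.002]
ft_force: [1.2, -7.7, 1.2]
grip_width: 0.0001
grasp_force: 4.2
```

The knob is about 106 mm from the axis and has stopped against a firm force. Backing off and rising clear.

Call:
{"api": "move_arm", "payload": {
  "motion": [
    {"x": -0.5,"y": 0,"z": 0,"yaw": 0},
    {"x": -1.5,"y": 0,"z": 0,"yaw": 0},
    {"x": -2.7,"y": 0,"z": 0,"yaw": 0},
    {"x": -4.0,"y": 0,"z": 0,"yaw": 0},
    {"x": -4.0,"y": 0,"z": -2.2,"yaw": 0},
    {"x": -4.0,"y": 0,"z": -4.5,"yaw": 0},
    {"x": -4.0,"y": -4,"z": -4.5,"yaw": 0},
    {"x": -4.0,"y": -8,"z": -4.5,"yaw": 0},
    {"x": -4.0,"y": -12,"z": -4.5,"yaw": 0},
    {"x": -4.0,"y": -15,"z": -4.5,"yaw": 0},
    {"x": -4.0,"y": -15,"z": -4.5,"yaw": 0}
  ]
}}

```text
clock: 14.32
eef_pos: [0.353, -0.1603, 0.1043]
tool_rot: [0.661, 0.75, -0.0, -0.001]
ft_force: [0.5, 0.4, 0.7]
grip_width: -0.0001
grasp_force: 0.0
```

Run:
```python
from h import *
b=bot.camera("scene"); t=bot.camera("top")
A=cv2.resize(t[184:254,164:244],(400,350),interpolation=2)
p=[.4819,.0195,1.7064,0]
for n,v in model(p,.026).items():
    if n in("knobtop",): 
        u,w=proj("top",v)[0]; cv2.circle(A,(int((u-164+.5)*5),int((w-184+.5)*5)),2,(0,255,0),-1)
cv2.imwrite('pics/s6.png',np.hstack([cv2.resize(b[180:250,160:240],(400,350),interpolation=2),A]))
o=bot.get_obs();print(o["eef_pos"],o["ft_force"])
```

```text
[ 0.35588178 -0.16070388  0.10473639] [0.20791175 0.92861153 1.22241134]
```

View pics/s6.png

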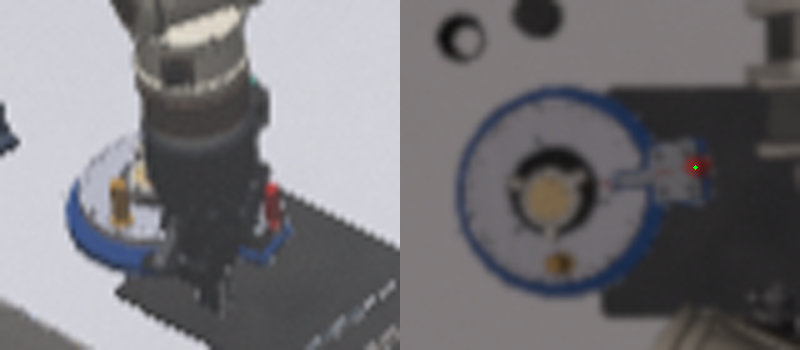

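The top view shows the bar nose in the slot at (630,180) and the knob at (695,167), exactly on the predicted home mark. The handle is on the near side at (560,265), the movement is still seated, and the arm is clear.

```bash
python3 -c "
from workcell import bot
print(bot.job_done())"
```

```text
the job is handed in; nothing more can be done
None
```

The turntable is locked at its home position: the bar is fully home in the slot, the arm is clear, and the job is handed in; the movement still looked seated in the last picture, and the surrounding items were never approached.

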